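# Clear the sewing box lid and hold it open

### The arm

A 6-joint arm with a two-finger parallel gripper is mounted at the origin on the work surface. World frame = base frame: x ahead of the robot, y to its left, z up, the work surface at z = 0. Lengths are in mm, angles in rad, forces in N, time in s.
With the tool pointing down it reaches from about 275 to 1000 mm from the base axis. Payload 8.4 kg.
Tool frame: the origin (TCP) lies at the centre of the arm's flange, where the gripper is bolted on; the fingertips stand 173 mm ahead of it and the grasp point (between the pads) lies 155 mm ahead of it; z points along the fingers, y is the direction in which the jaws open and shut (so a half turn about z gives the same grasp; the last joint's range is limited). The gripper opens to 85 mm and grips with 20 to 120 N. Pads are 22 mm wide; open, the fingers measure 114 mm over their backs; the gripper's body (76 mm by 85 mm) begins 54 mm behind the grasp point. The pads swing forward as they close: fully open they stand 13 mm farther back than shut.
Start: joints at [-1.123, 0.353, 1.633, -0, 1.155, -0.002], TCP at [271.74, -562.838, 404.681] pointing down, gripper open.
Joint ranges: [-2.63, 2.63], [-0.92, 2.1], [0.06, 2.66], [-1.3, 4.44], [0, 2.69], [-3.02, 3.02]. Speed limits (rad/s): [2.22, 2.22, 2.79, 3.14, 3.14, 3.14].

### API

Orientations are given as [roll, pitch, yaw] about the fixed x, y, z axes, in that order (R = Rz(yaw) Ry(pitch) Rx(roll)).
In Python, from rig import sense, grab_frame, camera_model, sign_off gives the robot as it stands. The module is installed in compiled form; this text tells all that it offers.
- The arm moves only by the tool step_arm, never from a script. Its argument "commands" is a list of rows, each a list of 3 entries, a list of its own where there are three numbers: the shift along the tool's x, y, z in mm, then the turn about the tool's z in rad, then the opening, from 0 (shut) to 1 (fully open). A call has 1 to 20 rows; each row shifts and turns the pose as measured when the row begins, along the tool's axes as they then stand; what a row does not reach is not made up. A row lasts 1/8 s, in which the tool goes at most 62.5 mm and 10.7 degrees, less where a joint would pass 70% of its speed; a pose out of reach is approached as far as the arm can. A call with a gripper value outside its range is refused whole. The fingers move at their own pace and stop on an object; "force" is the grip in N (left out, the last holds). Time passes only in rows, so rows that do not move let the fingers close. It gives the time, the measured TCP pose, the force and the opening at its end, in the units of the state.
- sense(): the state, without advancing time (a new reading comes with each control period).
- grab_frame(name): name is "scene" or "top"; returns the picture (400x640x3 uint8, blue, green, red); there is no depth.
- camera_model(name): a dict with "fx", "fy", "cx", "cy" (pixels), "R" (3x3) and "t" (3): a world point X has camera coordinates R X + t. Camera axes: x right, y down, z forward; pixel columns grow to the right and rows downward; lengths in mm; the calibration is good to about 2 mm. A picture is of the moment at which its call begins. camera_model takes no time and is no camera call.
- sign_off(): hands the job in, once; it reports no verdict.
The state is a dict: "clock": time; "qpos": joint angles; "qvel": joint speeds; "joint_efforts": joint torques, N m; "eef_pos": TCP position; "tcp_rot": TCP orientation; "contact_force": force on the tool from outside, world axes, zero at the start; "wrist_torque": the same for the moment, N m; "opening": opening from 0.0 (shut) to 1.0 (fully open).
Only numpy, scipy, OpenCV 4.12 (cv2) and the standard library are available. Lean on these libraries where they do the work, as an engineer would, in place of code of your own. Each camera call takes 0.05 s, during which the arm holds its last target. There are 200 camera calls.

### The job

I want to put the bobbins away in the sewing box and need its lid held open for me. Lift the white dish with the two bobbins off the lid by its rim, keep it level, and set it down (do not drop it) with its whole foot on the round cork mat; then take the lid by its bar handle, raise it to about 60 degrees from closed and keep hold of the handle there, without ever letting the lid fall. The lid has no stay, so finish while still holding it, and leave the other things on the table where they stand.

Things in the scene. Friction and masses are not known exactly. Their poses are not given: they have to be found in the camera images.
- sewing_box: dark wooden sewing box, fixed to the table, 220 mm deep (its x) x 280 mm wide (its y) and 90 mm high without the lid (102 mm with it). Origin: centre of its underside, z up. Its -x side is the front (towards the robot); the lid is hinged along the upper edge of the far side. Yaw within about 15 degrees of facing the robot
- lid (a joint): opening angle of the box's lid, rad: 0 = closed and level, 1.047 = 60 degrees open, at most 1.85. The lid is a wooden board 220 x 280 x 12 mm, 0.35 to 0.57 kg, with neither stay nor friction: let go, it falls shut. Opening swings its front edge with the handle up and over towards the far side: a positive turn about the box's y axis
- lid_hinge (a point): middle of the lid's hinge axis, at the upper edge of the far side of the box: 110 mm along the box's +x from its origin, 90 mm above the table; the axis runs along the box's y
- bar_handle (a point): brass bar handle on the lid near its front edge: round bar 10 mm thick, 140 mm long, parallel to the hinge (its y), on two 8 mm posts 110 mm apart. Origin: middle of the bar. Lid closed: bar axis 38 mm above the lid's top, 140 mm above the table, 198 mm in front (box's -x) of the hinge. Turns with the lid; the bar can turn between the pads, so the tool may stay pointing down
- dish: white ceramic dish, round, open, 114 mm across at the rim, 104 mm across at the foot, 45 mm high, wall 5 mm, floor 6 mm, 0.17 to 0.35 kg. Origin: centre of its underside, z up. It starts on the closed lid, behind the handle, underside 102 mm above the table
- bobbin_a: one of two empty metal bobbins lying flat in the dish, 21 mm across and 11.5 mm high, origin: centre of its underside. It must stay in the dish
- bobbin_b: the other bobbin in the dish, the same as bobbin_a
- cork_mat: round cork mat, 160 mm across, 4 mm thick, fixed flat on the table to the left or the right of the box. Origin: centre of its underside
- bobbin_winder: blue plastic bobbin winder with a small crank at its +y end, about 100 x 175 mm, 120 mm high, loose, on the other side of the box from the mat. Origin: centre of its underside. Leave alone
- canister: stainless steel canister with a knobbed lid, 100 mm across, 152 mm high, loose. Origin: centre of its underside. Leave alone
- pencil_cup: clear acrylic pencil cup with four pencils, 76 mm across, 165 mm high with the pencils, loose. Origin: centre of its underside. Leave alone

How it is judged (in metres and radians):
On the way, in this order (a step that is already met when the one before it is completed fails the run):
1. the dish is lifted by the fingers clear of the lid, the lid still shut (z of dish in the frame of sewing_box above 0.122 m and contact force between dish and the fingers above 0.3 N and value of joint lid below 0.05 rad), for 0.1 s.
2. the dish stands released with its whole foot on the cork mat, both bobbins in it, the lid still shut (horizontal distance between dish and cork_mat below 0.027 m and z of dish in the frame of cork_mat below 0.008 m and angle between dish's own z axis and vertical below 0.08 rad and linear speed of dish below 0.03 m/s and contact force between dish and the fingers below 0.05 N and contact force between dish and cork_mat above 0.5 N and horizontal distance between each of bobbin_a, bobbin_b and dish below 0.05 m and z of each of bobbin_a, bobbin_b in the frame of dish below 0.035 m and value of joint lid below 0.05 rad), for 0.2 s.
3. the lid is raised by its bar handle (value of joint lid above 0.3 rad and contact force between the fingers and lid_c1 above 0.4 N), for 0.1 s.
At the end, for the whole second after the job is handed in: the lid is held still by the fingers on its bar handle, 60 degrees open (53 to 67 degrees accepted); the dish stands upright and released on the cork mat with its centre within 27 mm of the mat's centre, with both bobbins in it; the other things are where they were (value of joint lid between 0.925 and 1.17 rad and velocity of joint lid between -0.05 and 0.05 rad/s and contact force between the fingers and lid_c1 above 0.4 N and horizontal distance between dish and cork_mat below 0.027 m and z of dish in the frame of cork_mat below 0.008 m and angle between dish's own z axis and vertical below 0.08 rad and linear speed of dish below 0.03 m/s and contact force between dish and the fingers below 0.05 N and contact force between dish and cork_mat above 0.5 N and horizontal distance between each of bobbin_a, bobbin_b and dish below 0.05 m and z of each of bobbin_a, bobbin_b in the frame of dish below 0.035 m); the arm keeps its last pose, push and grip.
It fails at once if the dish is tipped by more than 23 degrees (angle between dish's own z axis and vertical above 0.4 rad).
It fails at once if the dish is dropped (moves faster than 0.5 m/s with no finger on it) (contact force between dish and the fingers below 0.05 N and linear speed of dish above 0.5 m/s).
It fails at once if a bobbin is spilled (distance between any of bobbin_a, bobbin_b and dish above 0.075 m).
It fails at once if the lid is let fall (closes faster than 1.5 rad/s) (velocity of joint lid below -1.5 rad/s).
It fails at once if the winder, canister or pencil cup is disturbed (moved more than 25 mm or tipped) (distance of any of bobbin_winder, canister, pencil_cup from where it was at the start of the episode above 0.025 m or angle between any of bobbin_winder, canister, pencil_cup's own z axis and vertical above 0.2 rad).
It also fails if it takes over 58 s, if anything falls off the work surface, if the arm or the gripper's body presses on something with over 40 N, if the wrist force passes 120 N, or if a joint passes its speed limit or range.

## Working session

There is one attempt and no reset: what is moved stays moved. The work goes in short steps, Python scripts to look and compute and a tool call to move; the robot and the scene stay as the last step left them, time stands still between calls to the robot, and variables do not carry over. Pictures are saved under pics/ and viewed, about 8 in all and at most 12, crops included, and the job is handed in when it is done.

Besides the shell and the picture viewer there is one more tool, called after "Emit:" by a JSON object that holds its "op" and its "data". step_arm: Moves the arm, as the interface text tells. Its arguments: {"type":"object","properties":{"commands":{"type":"array","items":{"type":"array"}},"force":{"type":"number"}},"required":["commands"]}

```bash
mkdir -p pics
python3 - <<'E'
from rig import *
import cv2,numpy as np
print(sense())
a=grab_frame("scene");b=grab_frame("top")
cv2.imwrite("pics/s0.png",a);cv2.imwrite("pics/t0.png",b)
for n in("scene","top"):print(n,camera_model(n))
E
```

```text
{'clock': 0.0, 'qpos': array([-1.12342326e+00,  3.53654401e-01,  1.63418347e+00,  2.87992488e-06,
        1.15518373e+00, -2.42623484e-03]), 'qvel': array([ 0.0002071 ,  0.00012918, -0.00033597, -0.00057779, -0.00114729,
       -0.00012865]), 'joint_efforts': array([-7.89381120e-04, -6.05243540e+01, -3.42064226e+01, -1.09091609e-04,
        9.51790949e-03, -1.63374585e-05]), 'eef_pos': array([ 271.61684265, -562.61313463,  403.93649003]), 'tcp_rot': array([-3.14016372e+00, -6.10003881e-06,  4.49798130e-01]), 'contact_force': array([0.07456615, 0.11974672, 1.17428   ]), 'wrist_torque': array([ 0.04431548, -0.01452317,  0.01128118]), 'opening': 0.9980132202922062}
scene {'fx': 409.45864133159074, 'fy': 409.45864133159074, 'cx': 320.4613024478776, 'cy': 204.14867330026334, 'R': array([[ 0.33938011,  0.94050864, -0.0162677 ],
       [ 0.7090795 , -0.26715663, -0.65255926],
       [-0.61808365,  0.20993055, -0.75756305]]), 't': array([-192.20378158, -353.07247691, 1403.50621213])}
top {'fx': 463.0230898881702, 'fy': 463.0230898881702, 'cx': 319.7992929427906, 'cy': 197.54976812668139, 'R': array([[ 5.90219357e-04, -9.99987683e-01,  4.92800757e-03],
       [-9.84622402e-01, -1.44203532e-03, -1.74690144e-01],
       [ 1.74695099e-01, -4.74912114e-03, -9.84611125e-01]]), 't': array([ -11.27692352,  597.79668589, 1182.10372977])}
```

View pics/s0.png

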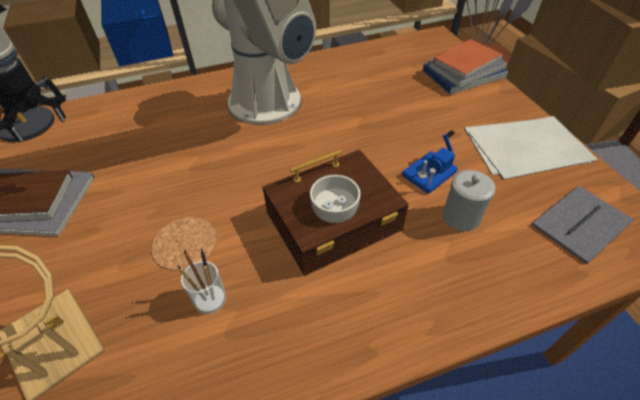

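View pics/t0.png

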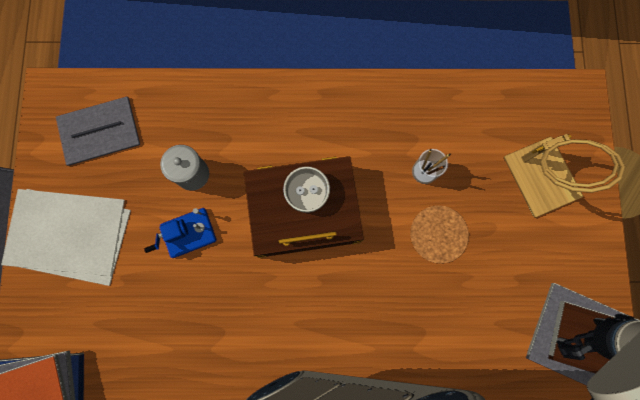

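The scene view shows the dish at (335,199), the handle at (317,165) and the mat at (184,243). In the top view the dish is at (307,190), the handle at (307,239), the mat at (440,234) and the cup at (431,166). Next I'll measure from both views.

```bash
cat > h.py <<'E'
import cv2,numpy as np
from rig import *
M={n:camera_model(n) for n in("scene","top")}
def ray(n,p):
    m=M[n];d=m["R"].T@[(p[0]-m["cx"])/m["fx"],(p[1]-m["cy"])/m["fy"],1.]
    return -m["R"].T@m["t"],d/np.linalg.norm(d)
def plane(n,p,z):
    o,d=ray(n,p);return o+d*(z-o[2])/d[2]
def tri(ps,pt):
    A=np.zeros((3,3));b=np.zeros(3);L=[]
    for n,p in(("scene",ps),("top",pt)):
        o,d=ray(n,p);P=np.eye(3)-np.outer(d,d);A+=P;b+=P@o;L.append((o,d))
    X=np.linalg.solve(A,b);return X,[round(float(np.linalg.norm(np.cross(X-o,d))),1) for o,d in L]
def proj(n,X):
    m=M[n];c=m["R"]@np.asarray(X,float)+m["t"];return np.array([m["fx"]*c[0]/c[2]+m["cx"],m["fy"]*c[1]/c[2]+m["cy"]])
def biggest(mask,x0,y0,x1,y1):
    k=np.zeros_like(mask);k[y0:y1,x0:x1]=mask[y0:y1,x0:x1]
    cs,_=cv2.findContours(k,cv2.RETR_EXTERNAL,cv2.CHAIN_APPROX_NONE)
    return max(cs,key=cv2.contourArea)
E
python3 - <<'E'
from h import *
np.set_printoptions(precision=1,suppress=True)
s=cv2.imread("pics/s0.png");t=cv2.imread("pics/t0.png")
hs=cv2.cvtColor(s,cv2.COLOR_BGR2HSV);ht=cv2.cvtColor(t,cv2.COLOR_BGR2HSV)
white=lambda h:cv2.inRange(h,(0,0,90),(180,70,255))
brass=lambda h:cv2.inRange(h,(15,110,110),(35,255,255))
ws=biggest(white(hs),295,165,375,230);wt=biggest(white(ht),275,160,340,220)
print("dish bbox",cv2.boundingRect(ws),cv2.boundingRect(wt),cv2.fitEllipse(ws),cv2.fitEllipse(wt))
H={}
for n,h,b in(("s",hs,(285,145,350,185)),("t",ht,(265,225,350,250))):
    c=biggest(brass(h),*b);r=cv2.minAreaRect(c);H[n]=c[:,0];print("handle",r,c[c[:,0,0].argmin(),0],c[c[:,0,0].argmax(),0])
# ends: scene left end = +? ; triangulate both
print(tri(H["s"][H["s"][:,0].argmin()],H["t"][H["t"][:,0].argmax()]),tri(H["s"][H["s"][:,0].argmax()],H["t"][H["t"][:,0].argmin()]))
for n,im,b in(("scene",s,(285,140,405,235)),("top",t,(235,140,375,265))):
    x0,y0,x1,y1=b;cv2.imwrite(f"pics/c_{n}.png",cv2.resize(im[y0:y1,x0:x1],None,fx=4 if n=='top' else 5,fy=4 if n=='top' else 5,interpolation=cv2.INTER_CUBIC))
a=cv2.imread("pics/c_scene.png");b=cv2.imread("pics/c_top.png")
a=cv2.resize(a,(400,317));b=cv2.resize(b,(400,357))
cv2.imwrite("pics/crop0.png",np.hstack([cv2.copyMakeBorder(a,0,40,0,0,0),b]))
# mat
for n,h,b in(("scene",hs,(145,210,222,272)),("top",ht,(405,200,475,268))):
    x0,y0,x1,y1=b;print(n,"mat hsv",h[(y0+y1)//2,(x0+x1)//2],"wood",h[y0+2,x0+2])
    m=cv2.inRange(h,(5,60,120),(25,165,255));c=biggest(cv2.morphologyEx(m,cv2.MORPH_OPEN,np.ones((3,3))),*b);e=cv2.fitEllipse(cv2.convexHull(c));print(e,plane(n,e[0],4))
# lid front/ box corners and cup base roughly
for nm,p,z in(("cup",(431,166),100),("lidFL",(248,170),102)):print(nm,plane("top",p,z))
E
```

```text
dish bbox (309, 174, 52, 49) (283, 167, 47, 45) ((335.19720458984375, 197.13427734375), (46.840965270996094, 50.265323638916016), 110.0114517211914) ((306.0781555175781, 188.92555236816406), (44.283477783203125, 45.85944366455078), 83.57353210449219)
handle ((315.92498779296875, 161.16159057617188), (7.3526458740234375, 56.6451416015625), 69.90476989746094) [289 170] [342 150]
handle ((307.16998291015625, 238.6900177001953), (6.505382061004639, 56.709964752197266), 81.8698959350586) [279 240] [335 234]
(array([491.6, -49.1, 139.2]), [1.8, 1.8]) (array([477.1,  90. , 146.3]), [1.5, 1.5])
scene mat hsv [ 13 133 182] wood [ 13 162 176]
((182.5803985595703, 241.6641845703125), (85.7983627319336, 126.36685180664062), 178.4820556640625) [ 504.3 -341.7    4. ]
top mat hsv [ 14 165 170] wood [ 13 198 148]
((417.3551025390625, 218.4683074951172), (3.369138240814209, 6.357642650604248), 14.05465030670166) [ 548.3 -279.6    4. ]
cup [ 673.1 -299.2  100. ]
lidFL [661.1 175.1 102. ]
```

View pics/crop0.png

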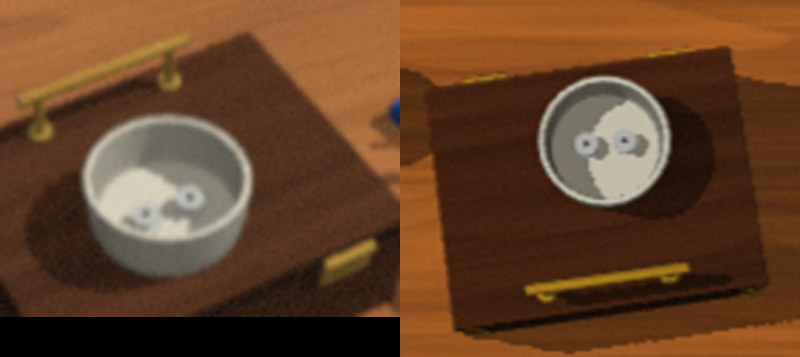

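The crop shows the rim centre at about scene (335.1,190.7) and top (306.6,189.4). The bobbins lie left and right of it, along y. The bar ends are at scene (291,169.7)/(341.4,152.3) and top (335.8,233.8)/(279.5,241.5).

Run:
```python
from h import *
np.set_printoptions(precision=1,suppress=True)
R,e=tri((335.1,190.7),(306.6,189.4));print("rim",R,e)
a,e1=tri((291,169.7),(335.8,233.8));b,e2=tri((341.4,152.3),(279.5,241.5));m=(a+b)/2
y=b-a;y[2]=0;L=np.linalg.norm(y);y/=L;x=np.array([y[1],-y[0],0])
print("bar",a,b,e1,e2,"mid",m,"L",L,"boxyaw",np.arctan2(x[1],x[0]))
print("dish from bar along box x,y",(R-m)@x,(R-m)@y)
print("expected hinge mid",m+198*x)
for c in((428/1,85),(730,47),(768,287),(455,330)):
    p=(235+(c[0]-400)/2.857,140+c[1]/2.857);print("lid corner",plane("top",p,102))
s=cv2.imread("pics/s0.png");t=cv2.imread("pics/t0.png")
for n,im,bx,c0 in(("scene",s,(140,205,225,280),(180,235)),("top",t,(400,195,480,275),(440,234))):
    l=cv2.GaussianBlur(cv2.cvtColor(im,cv2.COLOR_BGR2HSV),(5,5),0)[...,1]
    x0,y0,x1,y1=bx;r=np.ascontiguousarray(l[y0:y1,x0:x1]);th,mk=cv2.threshold(r,0,255,cv2.THRESH_BINARY_INV+cv2.THRESH_OTSU)
    cs,_=cv2.findContours(cv2.morphologyEx(mk,cv2.MORPH_OPEN,np.ones((7,7))),0,1);c=max(cs,key=cv2.contourArea)
    el=cv2.fitEllipse(cv2.convexHull(c)+np.array([x0,y0]));print(n,th,cv2.boundingRect(c+np.array([x0,y0])),el,plane(n,el[0],4))
print("mat tri",tri((184,243),(439.7,234)))
```

```text
rim [601.4  23.6 149.1] [1.3, 1.3]
bar [492.8 -47.8 140.5] [474.4  89.6 136.5] [1.6, 1.6] [1.6, 1.6] mid [483.6  20.9 138.5] L 138.66960518618643 boxyaw 0.1334176585285761
dish from bar along box x,y 117.17905827541465 -12.978490127837219
expected hinge mid [679.8  47.2 138.5]
lid corner [661.7 183.4 102. ]
lid corner [697.7 -90.2 102. ]
lid corner [ 479.5 -121.3  102. ]
lid corner [441.6 153.4 102. ]
scene 109.0 (195, 260, 25, 20) ((206.92474365234375, 269.4642333984375), (16.647096633911133, 28.891366958618164), 123.46717071533203) [ 606.  -298.2    4. ]
top 182.0 (411, 206, 58, 57) ((439.2153625488281, 234.0847930908203), (56.63408279418945, 59.23849868774414), 131.728515625) [ 505.3 -338.     4. ]
mat tri (array([ 506. , -340. ,   -0.3]), [0.4, 0.4])
```

```bash
cat >> h.py <<'E'
def plan(P,yaw,n,op):
    s=sense();d=(np.array(P)-s["eef_pos"])/n;y=s["tcp_rot"][2];w=(yaw-y)/n
    print("from",s["eef_pos"].round(1),s["tcp_rot"].round(3),"F",s["contact_force"].round(1),"op",round(s["opening"],3),"t",round(s["clock"],2))
    print("["+",".join("[[%.1f,%.1f,%.1f],%.3f,%.2f]"%(d[0]*np.cos(y+i*w)+d[1]*np.sin(y+i*w),d[0]*np.sin(y+i*w)-d[1]*np.cos(y+i*w),-d[2],-w,op) for i in range(n))+"]")
E
python3 -c "
from h import *
plan((548,17,395),1.704,14,.5)"
```

```text
from [ 271.7 -562.7  404. ] [-3.14 -0.    0.45] F [0.1 0.1 0.6] op 0.998 t 0.1
[[[35.8,-28.7,0.6],-0.090,0.50],[[38.2,-25.4,0.6],-0.090,0.50],[[40.3,-21.9,0.6],-0.090,0.50],[[42.1,-18.2,0.6],-0.090,0.50],[[43.6,-14.3,0.6],-0.090,0.50],[[44.7,-10.4,0.6],-0.090,0.50],[[45.4,-6.3,0.6],-0.090,0.50],[[45.8,-2.2,0.6],-0.090,0.50],[[45.8,1.9,0.6],-0.090,0.50],[[45.5,6.0,0.6],-0.090,0.50],[[44.8,10.0,0.6],-0.090,0.50],[[43.7,14.0,0.6],-0.090,0.50],[[42.3,17.8,0.6],-0.090,0.50],[[40.5,21.5,0.6],-0.090,0.50]]
```

Emit:
{"op": "step_arm", "data": {"commands": [[[36,-29,0],-0.09,0.5],[[38,-25,0],-0.09,0.5],[[40,-22,0],-0.09,0.5],[[42,-18,0],-0.09,0.5],[[44,-14,0],-0.09,0.5],[[45,-10,0],-0.09,0.5],[[45,-6,0],-0.09,0.5],[[46,-2,0],-0.09,0.5],[[46,2,0],-0.09,0.5],[[45,6,0],-0.09,0.5],[[45,10,0],-0.09,0.5],[[44,14,0],-0.09,0.5],[[42,18,0],-0.09,0.5],[[40,21,0],-0.09,0.5]], "force": 60}}

```text
clock: 1.85
eef_pos: [542.7, 37.6, 401.5]
tcp_rot: [-3.138, -0.004, 1.746]
contact_force: [0.7, -0.5, 0.2]
opening: 0.498
```

```bash
python3 -c "
from h import *
plan((548.5,17,345),1.704,4,.5)"
```

```text
from [542.7  37.6 401.5] [-3.138 -0.004  1.746] F [ 0.7 -0.5  0.2] op 0.498 t 1.85
[[[-5.3,0.5,14.1],0.010,0.50],[[-5.3,0.6,14.1],0.010,0.50],[[-5.3,0.6,14.1],0.010,0.50],[[-5.3,0.7,14.1],0.010,0.50]]
```

Emit:
{"op": "step_arm", "data": {"commands": [[[-6,0.5,14],0.01,0.5],[[-5,0.5,14],0.01,0.5],[[-5,0.6,14],0.01,0.5],[[-5,0.7,12],0.01,0.5],[[0,0,0],0,0.5]]}}

```text
clock: 2.48
eef_pos: [547.8, 16.3, 342.8]
tcp_rot: [-3.135, -0.004, 1.704]
contact_force: [-0.3, -0.7, -0.5]
opening: 0.499
```

Run:
```python
from h import *
plan((548.5,17,294),1.704,6,.5)
a=grab_frame("scene");b=grab_frame("top")
a=cv2.resize(a[110:260,260:420],(400,375),interpolation=2);b=cv2.resize(b[130:280,230:390],(400,375),interpolation=2)
cv2.imwrite("pics/p1.png",np.hstack([a,b]))
```

```text
from [547.8  16.3 342.8] [-3.135 -0.004  1.704] F [-0.3 -0.7 -0.5] op 0.499 t 2.48
[[[0.1,0.1,8.1],-0.000,0.50],[[0.1,0.1,8.1],-0.000,0.50],[[0.1,0.1,8.1],-0.000,0.50],[[0.1,0.1,8.1],-0.000,0.50],[[0.1,0.1,8.1],-0.000,0.50],[[0.1,0.1,8.1],-0.000,0.50]]
```

View pics/p1.png

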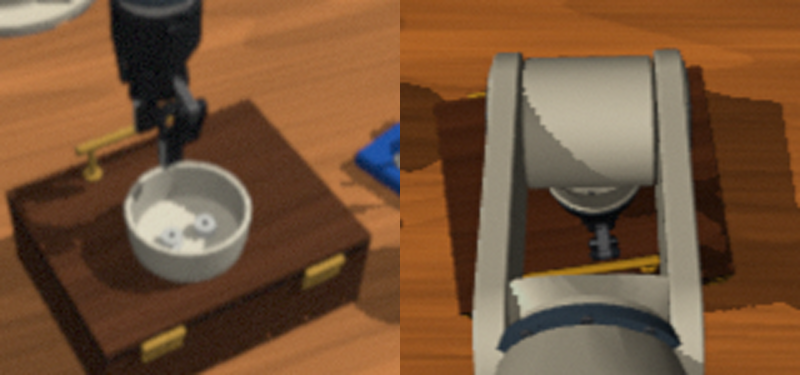

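The inner finger (crop ~(175,160)) hangs just over the near rim as planned, so I'll descend.

Emit:
{"op": "step_arm", "data": {"commands": [[[0,0,10],0,0.5],[[0,0,10],0,0.5],[[0,0,10],0,0.5],[[0,0,10],0,0.5],[[0,0,7],0,0.5],[[0,0,0],0,0.5]]}}

```text
clock: 3.32
eef_pos: [548.1, 17.3, 294.2]
tcp_rot: [-3.138, -0.004, 1.705]
contact_force: [0.5, 0.1, -0.8]
opening: 0.499
```

Run:
```python
from h import *
plan((548.5,17,294),1.704,1,.5)
a=grab_frame("scene")
cv2.imwrite("pics/p2.png",cv2.resize(a[130:240,280:400],(600,550),interpolation=2))
```

```text
from [548.1  17.3 294.2] [-3.138 -0.004  1.705] F [ 0.5  0.1 -0.8] op 0.499 t 3.33
[[[-0.3,0.4,0.2],0.001,0.50]]
```

View pics/p2.png

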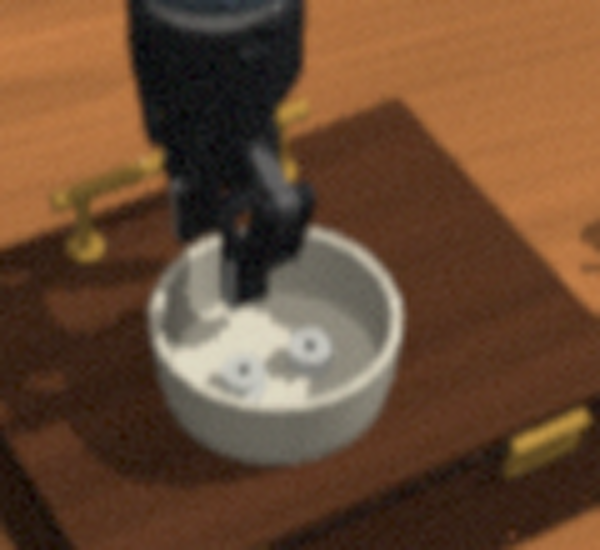

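One finger is inside (tip ~(250,295)), clear of the bobbins, and the other is outside the rim. I'll close.

Emit:
{"op": "step_arm", "data": {"commands": [[[0,0,0],0,0.3],[[0,0,0],0,0.2],[[0,0,0],0,0.1],[[0,0,0],0,0],[[0,0,0],0,0],[[0,0,0],0,0]], "force": 60}}

```text
clock: 4.12
eef_pos: [550.2, 15.7, 298.6]
tcp_rot: [3.137, -0.0, 1.703]
contact_force: [-3.1, -3.2, 6.9]
opening: 0.049
```

Emit:
{"op": "step_arm", "data": {"commands": [[[0,0,-2],0,0],[[0,0,-3],0,0],[[0,0,-5],0,0],[[0,0,-6],0,0],[[0,0,-6],0,0],[[0,0,-6],0,0],[[0,0,0],0,0]]}}

```text
clock: 5.0
eef_pos: [549.2, 15.8, 327.9]
tcp_rot: [3.139, -0.001, 1.703]
contact_force: [0.1, -0.1, -2.4]
opening: 0.049
```

Run:
```python
from h import *
plan((548.5,17,294),1.704,1,0)
a=grab_frame("scene")
cv2.imwrite("pics/p3.png",cv2.resize(a[120:240,270:400],(650,600),interpolation=2))
```

```text
from [549.2  15.8 327.9] [ 3.139e+00 -1.000e-03  1.703e+00] F [ 0.1 -0.1 -2.4] op 0.049 t 5.0
[[[1.3,-0.6,33.9],-0.001,0.00]]
```

View pics/p3.png

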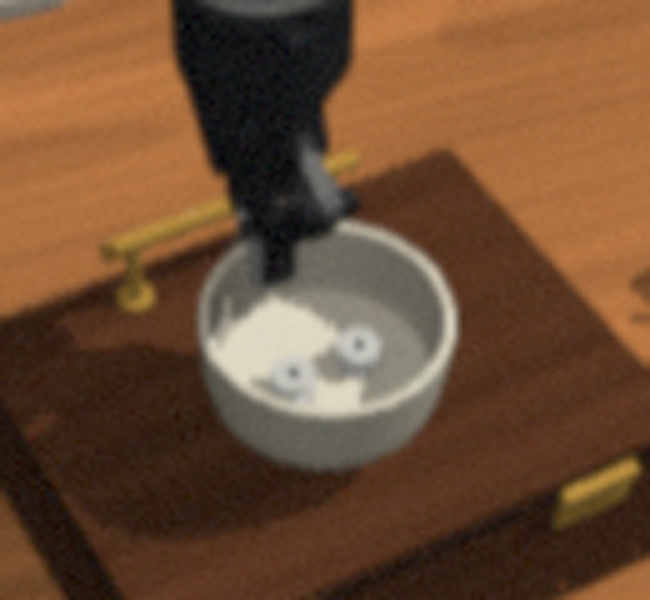

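The dish is lifted, level, and clear of its shadow. I'll measure its offset from the TCP on the rim plane (scene centre ~(335.8,183.6)), then plan the carry.

Run:
```python
from h import *
s=sense();e=s["eef_pos"];y=s["tcp_rot"][2]
for z in(147+29,):
    c=plane("scene",(335.8,183.6),z);print(c.round(1))
c=np.array([e[0],e[1]])+54*np.array([np.sin(y),-np.cos(y)]);print("nominal centre",c, "old px rim pred",proj("scene",(c[0],c[1],176)))
# target: keep yaw relative to arm: yaw = ywork
for yw in(1.2,):
    u=np.array([np.sin(yw),-np.cos(yw)]);P=np.array([506,-339.5])-54*u;print(P);plan((P[0],P[1],345),yw,14,0)
```

```text
[605.5  24.8 176. ]
nominal centre [602.63924463  22.88928712] old px rim pred [334.51877322 182.95261814]
[ 455.66988936 -319.93268126]
from [549.1  15.7 327.6] [ 3.140e+00 -1.000e-03  1.703e+00] F [-0.7 -0.3 -4. ] op 0.045 t 5.05
[[[-22.9,-9.8,-1.2],0.036,0.00],[[-23.2,-9.0,-1.2],0.036,0.00],[[-23.5,-8.1,-1.2],0.036,0.00],[[-23.8,-7.3,-1.2],0.036,0.00],[[-24.1,-6.4,-1.2],0.036,0.00],[[-24.3,-5.5,-1.2],0.036,0.00],[[-24.4,-4.7,-1.2],0.036,0.00],[[-24.6,-3.8,-1.2],0.036,0.00],[[-24.7,-2.9,-1.2],0.036,0.00],[[-24.8,-2.0,-1.2],0.036,0.00],[[-24.9,-1.1,-1.2],0.036,0.00],[[-24.9,-0.2,-1.2],0.036,0.00],[[-24.9,0.7,-1.2],0.036,0.00],[[-24.8,1.6,-1.2],0.036,0.00]]
```

Emit:
{"op": "step_arm", "data": {"commands": [[[-6,-3,-8],0,0],[[-12,-5,-10],0.03,0],[[-20,-8,-8],0.036,0],[[-23,-8,-4],0.036,0],[[-24,-7,-2],0.036,0],[[-24,-6,0],0.036,0],[[-24,-5,0],0.036,0],[[-24,-5,0],0.036,0],[[-25,-4,0],0.036,0],[[-25,-3,0],0.036,0],[[-25,-2,0],0.036,0],[[-25,-1,0],0.036,0],[[-25,0,0],0.036,0],[[-22,1,0],0.036,0],[[-16,1,0],0.036,0],[[-8,0,0],0,0],[[0,0,0],0,0]]}}

```text
clock: 7.18
eef_pos: [445.4, -327.3, 370.3]
tcp_rot: [3.134, 0.001, 1.166]
contact_force: [-0.3, 0.4, -2.7]
opening: 0.044
```

Run:
```python
from h import *
plan((455.7,-320,260),1.2,10,0)
a=grab_frame("scene");b=grab_frame("top")
cv2.imwrite("pics/p4.png",np.hstack([cv2.resize(a[140:300,110:280],(400,376),interpolation=2),cv2.resize(b[150:310,355:525],(400,376),interpolation=2)]))
```

```text
from [ 445.4 -327.3  370.3] [3.134e+00 1.000e-03 1.166e+00] F [-0.3  0.4 -2.7] op 0.044 t 7.17
[[[1.1,0.7,11.0],-0.003,0.00],[[1.1,0.7,11.0],-0.003,0.00],[[1.1,0.7,11.0],-0.003,0.00],[[1.1,0.7,11.0],-0.003,0.00],[[1.1,0.7,11.0],-0.003,0.00],[[1.1,0.7,11.0],-0.003,0.00],[[1.1,0.7,11.0],-0.003,0.00],[[1.1,0.7,11.0],-0.003,0.00],[[1.1,0.7,11.0],-0.003,0.00],[[1.1,0.7,11.0],-0.003,0.00]]
```

View pics/p4.png

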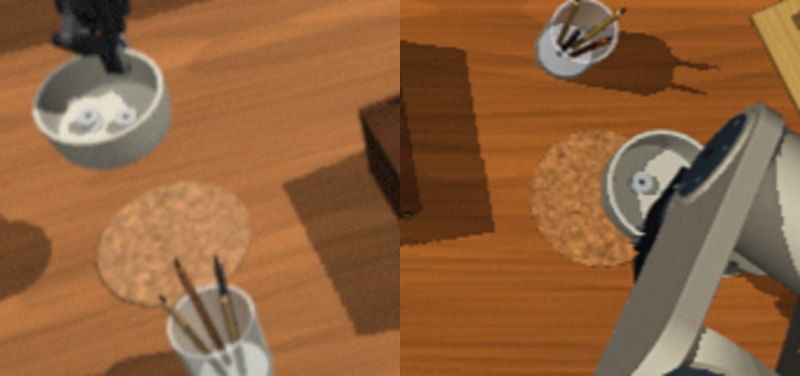

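The dish hangs level and still up-left of the mat. Its rim centre is at scene (153.6,179.5) and top (466.3,230.3); the mat centre is at scene (183.9,244.1) and top (439.6,234.1).

Run:
```python
from h import *
d,e=tri((153.6,179.5),(466.3,230.3));m,e2=tri((183.9,244.1),(439.6,234.1))
print("dish rim",d.round(1),e,"mat",m.round(1),e2,plane("top",(439.6,234.1),4),plane("scene",(183.9,244.1),4))
s=sense();y=s["tcp_rot"][2];print("nominal",s["eef_pos"][:2]+54*np.array([np.sin(y),-np.cos(y)]))
```

```text
dish rim [ 493.4 -344.2  215.6] [0.3, 0.3] mat [ 506.1 -341.1   -4.4] [0.2, 0.2] [ 505.25952454 -339.05115168    4.        ] [ 512.94237617 -339.58339061    4.        ]
nominal [ 495.35105809 -347.869442  ]
```

Emit:
{"op": "step_arm", "data": {"commands": [[[0.5,0.5,6],0,0],[[1,1,12],0,0],[[1,1,15],0,0],[[1.5,1,15],0,0],[[1.5,1,15],0,0],[[1.5,1,15],0,0],[[1,1,15],0,0],[[1,1,15],0,0],[[1,1,15],0,0],[[0.5,0.5,12],0,0],[[0,0,8],0,0],[[0,0,4],0,0],[[0,0,0],0,0]]}}

```text
clock: 8.9
eef_pos: [460.5, -318.9, 211.5]
tcp_rot: [3.136, 0.0, 1.169]
contact_force: [0.1, 0.4, -2.5]
opening: 0.043
```

Run:
```python
from h import *
s=sense();y=s["tcp_rot"][2];print(s["eef_pos"],"nominal",s["eef_pos"][:2]+53*np.array([np.sin(y),-np.cos(y)]),s["contact_force"])
a=grab_frame("scene")
cv2.imwrite("pics/p5.png",cv2.resize(a[180:300,130:260],(650,600),interpolation=2))
```

```text
[ 460.45966107 -318.93843502  211.51731414] nominal [ 509.24561343 -339.64908088] [ 0.09815544  0.36420038 -2.47722214]
```

View pics/p5.png

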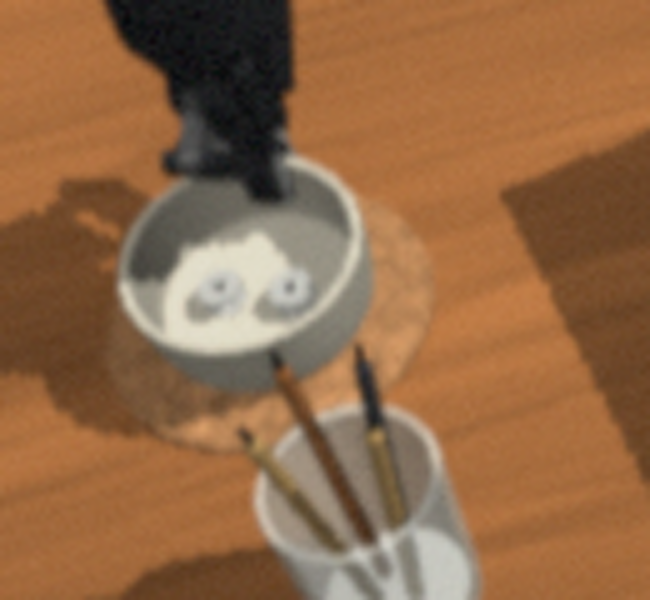

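The dish is over the mat, rim centre at crop ~(240,255), and the nominal centre is within about 3 mm of the mat's. I'll lower gently.

Emit:
{"op": "step_arm", "data": {"commands": [[[0,0,2.5],0,0],[[0,0,2.5],0,0],[[0,0,2.5],0,0],[[0,0,1.5],0,0],[[0,0,0],0,0]]}}

```text
clock: 9.57
eef_pos: [461.0, -319.3, 203.2]
tcp_rot: [3.134, 0.001, 1.169]
contact_force: [0.2, -0.7, -2.5]
opening: 0.046
```

Emit:
{"op": "step_arm", "data": {"commands": [[[0,0,1.5],0,0],[[0,0,1.5],0,0],[[0,0,0.5],0,0]]}}

```text
clock: 9.95
eef_pos: [460.5, -319.3, 200.9]
tcp_rot: [3.134, 0.001, 1.169]
contact_force: [-4.2, 2.3, 7.4]
opening: 0.045
```

Emit:
{"op": "step_arm", "data": {"commands": [[[0,0,0],0,0.1],[[0,0,0],0,0.2],[[0,0,0],0,0.3],[[0,0,0],0,0.35],[[0,0,0],0,0.35]]}}

```text
clock: 10.58
eef_pos: [461.2, -319.7, 201.3]
tcp_rot: [3.132, 0.001, 1.169]
contact_force: [0.2, 0.2, -0.0]
opening: 0.348
```

Emit:
{"op": "step_arm", "data": {"commands": [[[0,0,-8],0,0.35],[[0,0,-14],0,0.35],[[0,0,-20],0,0.35],[[0,0,-30],0,0.35],[[0,0,-30],0,0.35],[[0,0,-30],0,0.5],[[0,0,-30],0,0.5],[[0,0,-10],0,0.5]]}}

```text
clock: 11.58
eef_pos: [459.2, -318.5, 384.8]
tcp_rot: [3.129, 0.002, 1.169]
contact_force: [0.5, -0.5, 0.2]
opening: 0.501
```

Run:
```python
from h import *
plan((484,21,370),1.704,14,.5)
a=grab_frame("scene");b=grab_frame("top")
cv2.imwrite("pics/p6.png",np.hstack([cv2.resize(a[160:320,130:300],(400,376),interpolation=2),cv2.resize(b[150:310,355:525],(400,376),interpolation=2)]))
```

```text
from [ 459.2 -318.5  384.8] [3.129e+00 2.000e-03 1.169e+00] F [ 0.5 -0.5  0.2] op 0.501 t 11.57
[[[23.0,-7.8,1.1],-0.038,0.50],[[23.3,-7.0,1.1],-0.038,0.50],[[23.5,-6.1,1.1],-0.038,0.50],[[23.8,-5.2,1.1],-0.038,0.50],[[23.9,-4.3,1.1],-0.038,0.50],[[24.1,-3.3,1.1],-0.038,0.50],[[24.2,-2.4,1.1],-0.038,0.50],[[24.3,-1.5,1.1],-0.038,0.50],[[24.3,-0.6,1.1],-0.038,0.50],[[24.3,0.4,1.1],-0.038,0.50],[[24.3,1.3,1.1],-0.038,0.50],[[24.2,2.2,1.1],-0.038,0.50],[[24.1,3.1,1.1],-0.038,0.50],[[24.0,4.1,1.1],-0.038,0.50]]
```

View pics/p6.png

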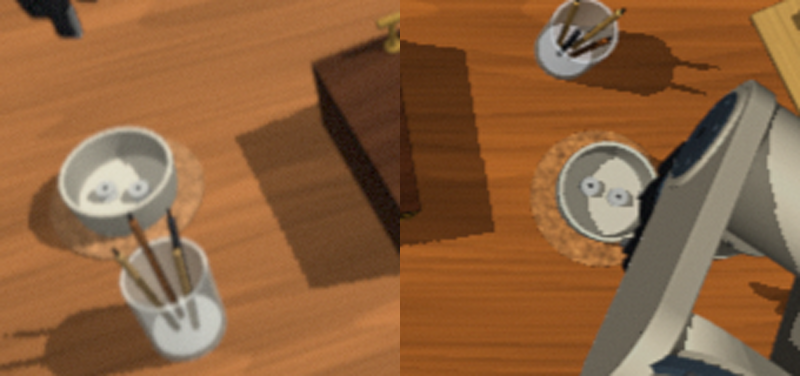

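The dish stands centred on the mat, with both bobbins in it and the cup untouched. Next I'll work out the true fingertip depth from the earlier pictures and move over to the handle.

Run:
```python
from h import *
for nm,px,T,off in(("p3 nearly shut",(325.6,176),(549.2,15.8,327.8),(2,8,14)),("p2 half",(330,189.6),(548.1,17.3,294.2),(21,28,35))):
    o,d=ray("scene",px)
    for f in off:
        # point on ray with x = T.x+f
        t=(T[0]+f*.99-o[0])/d[0];X=o+t*d;print(nm,f,X.round(1),"tip depth",round(T[2]-X[2],1))
print(plane("top",(443.8,232),49))
```

```text
p3 nearly shut 2 [551.2  20.8 149.8] tip depth 178.0
p3 nearly shut 8 [557.1  18.6 156.2] tip depth 171.6
p3 nearly shut 14 [563.1  16.5 162.6] tip depth 165.2
p2 half 21 [568.9  25.1 119.5] tip depth 174.7
p2 half 28 [575.8  22.5 127.5] tip depth 166.7
p2 half 35 [582.8  19.8 135.5] tip depth 158.7
[ 506.44841372 -338.51996331   49.        ]
```

Emit:
{"op": "step_arm", "data": {"commands": [[[23,-8,0],-0.038,0.5],[[23,-7,0],-0.038,0.5],[[23,-6,0],-0.038,0.5],[[24,-5,0],-0.038,0.5],[[24,-4,0],-0.038,0.5],[[24,-3,0],-0.038,0.5],[[24,-2,0],-0.038,0.5],[[24,-2,0],-0.038,0.5],[[24,-1,0],-0.038,0.5],[[24,0,0],-0.038,0.5],[[24,1,0],-0.038,0.5],[[24,2,0],-0.038,0.5],[[22,3,0],-0.038,0.5],[[14,3,0],-0.038,0.5],[[0,0,0],0,0.5]]}}

```text
clock: 13.55
eef_pos: [474.5, 18.5, 362.9]
tcp_rot: [-3.122, -0.004, 1.718]
contact_force: [1.1, -0.7, -0.5]
opening: 0.497
```

Run:
```python
from h import *
plan((484,21,330),1.704,6,.5)
```

```text
from [474.5  18.5 362.9] [-3.122 -0.004  1.718] F [ 1.1 -0.7 -0.5] op 0.497 t 13.55
[[[0.2,1.6,5.5],0.002,0.50],[[0.2,1.6,5.5],0.002,0.50],[[0.2,1.6,5.5],0.002,0.50],[[0.2,1.6,5.5],0.002,0.50],[[0.2,1.6,5.5],0.002,0.50],[[0.2,1.6,5.5],0.002,0.50]]
```

Emit:
{"op": "step_arm", "data": {"commands": [[[0.5,2,8],0,0.5],[[0.5,2,8],0,0.5],[[0,2,8],0.01,0.5],[[0,2,8],0,0.5],[[0,1,6],0,0.5],[[0,0,0],0,0.5]]}}

```text
clock: 14.3
eef_pos: [482.7, 19.0, 320.9]
tcp_rot: [-3.12, -0.003, 1.704]
contact_force: [-0.0, -0.0, 0.3]
opening: 0.497
```

Run:
```python
from h import *
plan((484,21,293),1.704,4,.5)
a=grab_frame("scene");b=grab_frame("top")
cv2.imwrite("pics/p7.png",np.hstack([cv2.resize(a[120:220,270:370],(400,400),interpolation=2),cv2.resize(b[190:270,265:345],(400,400),interpolation=2)]))
```

```text
from [482.7  19.  320.9] [-3.120e+00 -3.000e-03  1.704e+00] F [-0.  -0.   0.3] op 0.497 t 14.3
[[[0.5,0.4,7.0],0.000,0.50],[[0.5,0.4,7.0],0.000,0.50],[[0.5,0.4,7.0],0.000,0.50],[[0.5,0.4,7.0],0.000,0.50]]
```

View pics/p7.png

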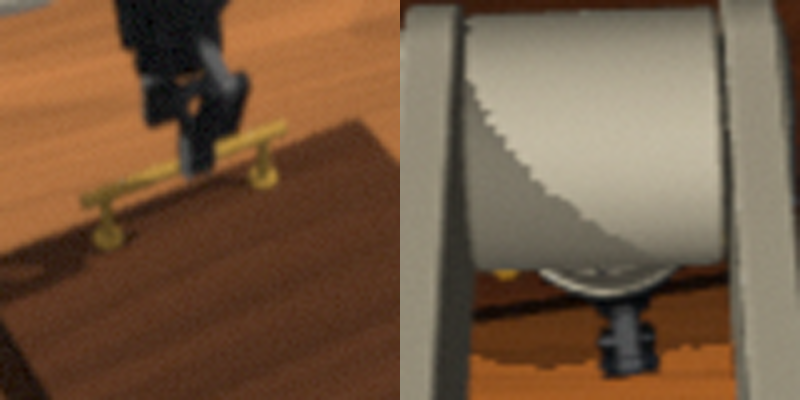

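The inner finger is on the far side of the bar, midway between the posts (scene crop (197,170)). I'll descend and grip.

Emit:
{"op": "step_arm", "data": {"commands": [[[0,0.5,8],0,0.5],[[0,0,8],0,0.5],[[0,0.5,8],0,0.5],[[0,0,4],0,0.5],[[0,0,0],0,0.3],[[0,0,0],0,0.2],[[0,0,0],0,0.1],[[0,0,0],0,0],[[0,0,0],0,0],[[0,0,0],0,0]], "force": 60}}

```text
clock: 15.65
eef_pos: [486.6, 19.7, 293.3]
tcp_rot: [-3.132, -0.003, 1.705]
contact_force: [2.0, 0.1, -3.5]
opening: 0.092
```

Run:
```python
from h import *
s=sense();print(s)
# arc in tool-y / tool-z increments, per 3.5deg
r=np.hypot(198,50);a0=np.arctan2(50,-198)
f=lambda d:r*np.array([np.cos(a0-np.radians(d)),np.sin(a0-np.radians(d))])
for i in range(0,60,4):
    d=f(i+4)-f(i);print(i+4,d.round(1),"cum",(f(i+4)-f(0)).round(1))
```

```text
{'clock': 15.65, 'qpos': array([ 0.03679566,  0.28990354,  2.01880688,  0.00255776,  0.84301979,
       -0.09923177]), 'qvel': array([ 0.00084269,  0.00047152,  0.00054597,  0.0010991 , -0.00115715,
       -0.0011962 ]), 'joint_efforts': array([-2.72837374e-01, -4.91627741e+01, -2.57630432e+01, -1.54874922e-02,
        6.76144101e-01,  1.00146777e-01]), 'eef_pos': array([486.64801939,  19.7391802 , 293.28203884]), 'tcp_rot': array([-3.13169081e+00, -2.88756849e-03,  1.70509834e+00]), 'contact_force': array([ 2.00184769,  0.125754  , -3.50140593]), 'wrist_torque': array([ 0.06080963, -0.26963641,  0.10761197]), 'opening': 0.09227330801356981}
4 [ 4.  13.7] cum [ 4.  13.7]
8 [ 4.9 13.4] cum [ 8.9 27.1]
12 [ 5.8 13. ] cum [14.7 40.1]
16 [ 6.7 12.6] cum [21.5 52.6]
20 [ 7.6 12.1] cum [29.  64.7]
24 [ 8.4 11.5] cum [37.5 76.2]
28 [ 9.2 10.9] cum [46.6 87.1]
32 [ 9.9 10.2] cum [56.6 97.3]
36 [10.6  9.5] cum [ 67.2 106.8]
40 [11.3  8.7] cum [ 78.5 115.6]
44 [11.8  7.9] cum [ 90.3 123.5]
48 [12.4  7.1] cum [102.7 130.6]
52 [12.8  6.2] cum [115.5 136.8]
56 [13.2  5.3] cum [128.7 142.1]
60 [13.6  4.4] cum [142.3 146.5]
```

The bar is gripped. I'll raise the lid along its arc at about 2° per row.

Emit:
{"op": "step_arm", "data": {"commands": [[[0,1,-3],0,0],[[0,2,-6],0,0],[[0,2,-7],0,0],[[0,2.3,-7],0,0],[[0,2.5,-7],0,0],[[0,2.8,-6.5],0,0],[[0,3,-6.5],0,0],[[0,3.2,-6.4],0,0],[[0,3.5,-6.3],0,0],[[0,3.7,-6],0,0]], "force": 80}}

```text
clock: 16.9
eef_pos: [514.9, 23.7, 358.4]
tcp_rot: [-3.132, -0.004, 1.705]
contact_force: [2.3, 1.4, -5.1]
opening: 0.086
```

```bash
cat >> h.py <<'E'
def arc(step,n):
    s=sense();p=s["eef_pos"]-np.array([486.6,19.7,293.3]);u=np.array([.991,.133,0]);q=np.array([p@u,p[2]])
    r=np.hypot(198,50);a0=np.arctan2(50,-198);f=lambda d:r*np.array([np.cos(a0-np.radians(d)),np.sin(a0-np.radians(d))])-[-198,50]
    v=q+[-198,50];ang=np.degrees(a0-np.arctan2(v[1],v[0]));print("angle",ang.round(1),"radius err",(np.hypot(*v)-r).round(1),"lat",(p@[-.133,.991,0]).round(1),"F",s["contact_force"].round(1),"rot",s["tcp_rot"].round(3),"op",s["opening"].round(3),"t",s["clock"])
    for i in range(n):
        d=f(ang+step*(i+1))-(f(ang+step*i) if i else q);print("y %.1f z %.1f"%(d[0],-d[1]))
E
python3 -c "
from h import *
arc(2.2,10)"
```

```text
Traceback (most recent call last):
  File "h.py", line 27, in arc
    v=q+[-198,50];ang=np.degrees(a0-np.arctan2(v[1],v[0]));print("angle",ang.round(1),"radius err",(np.hypot(*v)-r).round(1),"lat",(p@[-.133,.991,0]).round(1),"F",s["contact_force"].round(1),"rot",s["tcp_rot"].round(3),"op",s["opening"].round(3),"t",s["clock"])
                                                                                                                                                                                                                                ^^^^^^^^^^^^^^^^^^
AttributeError: 'float' object has no attribute 'round'
```

Emit:
{"op": "step_arm", "data": {"commands": [[[0,4,-5.8],0,0],[[0,4.2,-5.7],0,0],[[0,4.4,-5.6],0,0],[[0,4.6,-5.4],0,0],[[0,4.8,-5.2],0,0],[[0,5,-5],0,0],[[0,5.2,-4.8],0,0],[[0,5.4,-4.6],0,0],[[0,5.6,-4.4],0,0],[[0,5.7,-4.2],0,0]]}}

```text
clock: 18.15
eef_pos: [565.2, 30.8, 410.6]
tcp_rot: [-3.125, -0.005, 1.705]
contact_force: [-1.2, 2.9, -5.6]
opening: 0.086
```

```bash
sed -i 's/s\["opening"\].round(3)/s["opening"]/' h.py; python3 -c "
from h import *
arc(2,9)"
```

```text
angle 40.5 radius err 0.8 lat 0.6 F [-1.2  2.9 -5.6] rot [-3.125 -0.005  1.705] op 0.08565653849524815 t 18.15
y 6.4 z -3.3
y 6.0 z -3.8
y 6.2 z -3.6
y 6.3 z -3.4
y 6.4 z -3.2
y 6.5 z -2.9
y 6.6 z -2.7
y 6.7 z -2.5
y 6.8 z -2.2
```

Emit:
{"op": "step_arm", "data": {"commands": [[[0,6.3,-3.4],0,0],[[0,6,-3.8],0,0],[[0,6.2,-3.6],0,0],[[0,6.3,-3.4],0,0],[[0,6.4,-3.2],0,0],[[0,6.5,-2.9],0,0],[[0,6.6,-2.7],0,0],[[0,5,-2],0,0],[[0,3,-1],0,0],[[0,0,0],0,0],[[0,0,0],0,0]]}}

```text
clock: 19.52
eef_pos: [619.8, 38.6, 439.9]
tcp_rot: [-3.119, -0.007, 1.705]
contact_force: [-3.5, 3.1, 0.7]
opening: 0.083
```

Run:
```python
from h import *
arc(2,2)
a=grab_frame("scene");b=grab_frame("top")
cv2.imwrite("pics/p8.png",np.hstack([cv2.resize(a[60:320,130:480],(460,342),interpolation=2),cv2.resize(b[130:310,360:520],(304,342),interpolation=2)]))
```

```text
angle 57.9 radius err 2.4 lat 1.0 F [-3.5  3.1  0.7] rot [-3.119 -0.007  1.705] op 0.0826488939447973 t 19.525
y 7.6 z 0.2
y 6.9 z -1.8
```

View pics/p8.png

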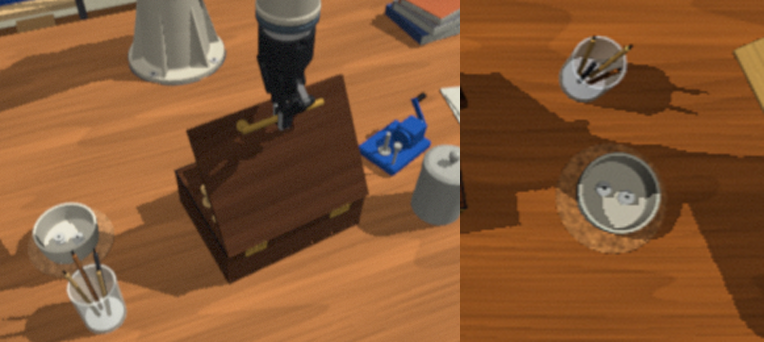

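The lid is held at about 58°. The dish, bobbins, cup, winder and canister are where they should be. A short hold will confirm it's still.

Emit:
{"op": "step_arm", "data": {"commands": [[[0,0,0],0,0],[[0,0,0],0,0],[[0,0,0],0,0],[[0,0,0],0,0],[[0,0,0],0,0],[[0,0,0],0,0]]}}

```text
clock: 20.38
eef_pos: [619.5, 38.6, 439.8]
tcp_rot: [-3.119, -0.007, 1.705]
contact_force: [-3.7, 3.2, 0.7]
opening: 0.084
```

Run:
```python
from h import *
arc(2,1);v=sense()["qvel"];print(v.round(4))
if abs(v).max()<.01: print(sign_off())
```

```text
angle 57.8 radius err 2.4 lat 1.0 F [-3.7  3.2  0.7] rot [-3.119 -0.007  1.705] op 0.0837960597399807 t 20.375
y 7.6 z 0.2
[ 0.0017  0.0008  0.0009  0.0006 -0.0015  0.001 ]
the job is handed in; nothing more can be done
None
```

The dish is on the cork mat with both bobbins in it. The lid is open and held by its bar handle at about 58°, and I handed the job in at 20.4 s.

- **Dish:** I lifted it by its near rim, kept it level, and lowered it until the wrist force showed contact. After release, the top view put its centre within about 2 mm of the mat's.
- **Lid:** I raised it along the hinge arc in steps of about 2°. The angle comes from the arm's position, about 57.8° (53 to 67° accepted). The arm was still at hand-in, with the fingers closed on the bar.
- **Other things:** the cup, winder and canister looked unmoved in the last picture.

Two readings were slightly off:
- **Handle arc:** the arm ended 2.4 mm outside the expected arc, pressing with about 5 N.
- **Dish grip:** the tool was pushed up about 4 mm as the fingers closed on the rim. The lift went normally after that.

I did not measure the lid angle separately from the pictures.

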